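# Take the red thread spool off the leaning stand

## Task

Swing the red-handled keeper arm of the thread stand up and over until it lies back by itself on the other side, then slide the red thread spool straight off its leaning spindle without wrenching it, and stand the spool upright, wholly on the cork disc in the blue tray. Set it down rather than dropping it, leave the keeper arm open, and do not disturb the other spools or anything else on the bench.

Things in the scene. Friction and masses are not known exactly. Their poses are not given: they have to be found in the camera images.
- stand: thread stand, fixed to the bench: grey base plate 160 x 200 x 12 mm carrying a green tilted block. Origin on the bench under the plate; x and y level, z up. The spindle leans 30 degrees from vertical towards the stand's -x side (roughly to the robot)
- head: tilted part of the stand: steel seat disc 68 mm across, steel spindle 15 mm thick, 80 mm long. Origin at the centre of the seat's top face, 70 mm above the bench; z up along the spindle (30 degrees from vertical), y level (the stand's y), x up and back, away from the robot. Dark hinge cheeks of the keeper arm stand at y 52 to 76 mm, x -16 to 16 mm, up to z 106 mm
- spool: red thread spool: tube 56 mm in diameter, 90 mm high, foot flange 66 mm across and 5 mm thick, through hole 20 mm; rigid, 110 to 225 g. Origin at the centre of its underside, z along its axis to its top. At the start its underside sits on the seat with the spindle in its hole (spindle ends 10 mm below the spool's top); the closed keeper arm bars it from sliding off
- keeper (a joint): keeper arm's angle (rad): 0 closed, lying along the head's -y across the spool's top, 4 mm above it; grows as it swings up about an axis along the head's x; 1.57 standing along the spindle's direction (top dead centre: past it the arm falls open by its own weight, before it it falls shut); 2.5 end stop, open. Turns easily (1 N at the handle)
- keeper_grip (a point): middle of the keeper arm's red handle, a round bar about 24 mm in diameter and 64 mm long along the arm, 136 mm from the hinge. Closed, it is at (0, -72, 98) mm in the head's frame, and the spool's side is 44 mm from it
- keeper_hinge (a point): hinge of the keeper arm, at (0, 64, 98) mm in the head's frame; the hinge axis is the head's x. At the open stop the end of the red handle is 168 mm from the hinge, at about (0, 199, 199) mm in the head's frame
- tray: blue tray fixed to the bench, 270 x 150 mm, rim 20 mm high, floor 4 mm above the bench. Origin under its centre; the cork disc is at its -x end, two stored spools at its +x end
- disc (a point): centre of the top face of the cork disc in the tray, 110 mm in diameter, 7 mm above the bench
- spool_black: stored black spool, 66 mm across, 90 mm high, standing loose in the tray 140 mm along and 34 mm to the side (tray's -y) from the disc's centre; origin at the centre of its underside
- spool_cream: stored cream spool, same size, beside the black one on the tray's +y side
- glue: standing glue can with yellow label, 68 mm across, 120 mm high; origin at the centre of its underside
- mug: blue mug, 76 mm across, 90 mm high; origin at the centre of its underside
- hammer: hammer lying on the bench; origin under its middle, x along it
- driver: yellow-handled screwdriver lying on the bench; origin under its middle, x along it
- last: pale wooden shoe last, about 190 x 70 x 75 mm; origin under it
There are look-alikes about, which are no part of the job. Leave any purple or turquoise look-alike of the spool alone.

How it is judged:
By the outcome, as a careful person would: the job done as asked, in the order asked, and still so for the second after the job is handed in, with the robot touching nothing.
It also fails if it takes over 61 s, if anything falls off the work surface, if the arm or the gripper's body presses on something with over 40 N, if the wrist force passes 120 N, or if a joint passes its speed limit or range.

## Robot

A 7-joint arm with a two-finger parallel gripper is mounted at the origin on the work surface. World frame = base frame: x ahead of the robot, y to its left, z up, the work surface at z = 0. Lengths are in m, angles in degrees, forces in N, time in s.
With the tool pointing down it reaches from about 0.425 to 0.875 m from the base axis. Payload 4.7 kg.
Tool frame: the origin (TCP) lies at the very end of the fingers, on their centre line; the grasp point (between the pads) lies 19 mm behind it; z points along the fingers, y is the line along which they close (so a half turn about z gives the same grasp; the last joint's range is limited). The gripper opens to 87 mm and grips with 3 to 60 N. Pads are 19 mm wide; open, the fingers measure 117 mm over their backs; the gripper's body (75 mm by 190 mm) begins 51 mm behind the grasp point.
Start: joints at [73.23, 18.392, -4.016, 83.108, 1.295, 78.541, -3.26], TCP at [0.196, -0.62, 0.223] pointing down, gripper open.
Joint ranges: [-163.93, 163.93], [-17.29, 119.83], [-79.2, 71.16], [3.27, 140.29], [-89.18, 269.18], [5.43, 117.66], [-154.24, 154.24]. Speed limits (degrees/s): [147.25, 147.25, 180, 180, 180, 180, 180].

## Interface

Orientations are given as [roll, pitch, yaw] about the fixed x, y, z axes, in that order (R = Rz(yaw) Ry(pitch) Rx(roll)).
In Python, from cell import get_obs, eyes, env gives the robot as it stands.
- The arm moves only by the tool servo_tool, never from a script. Its argument "series" is a list that holds one entry, the list of rows, each a list of 7 numbers: the shift along the tool's x, y, z in units of 300 mm (1.0 is 300 mm), then the turn, a rotation vector about the tool's x, y, z in units of pi rad (1.0 is pi rad), then the opening, from 0 (shut) to 1 (fully open). In form: [[[tx, ty, tz, wx, wy, wz, gripper], ...]]. A call has 1 to 12 rows; each row is the pose to reach, as a shift and turn from the pose commanded when the call began, along the tool's axes at that moment, turning the shorter way round; what a row does not reach only later rows make up. A row lasts 1/12 s, in which the tool goes at most 41.7 mm and 7.16 degrees, less where a joint would pass 70% of its speed; a pose out of reach is approached as far as the arm can. A call with a number of a shift or a turn outside -1 to 1 is refused whole. A call with a gripper value outside its range is refused whole. The fingers move at their own pace and stop on an object; "grip_force" is the grip in N (left out, the last holds). Time passes only in rows, so rows that repeat a pose let the fingers close. It gives the time, the measured TCP pose, the force, the opening and the grip force at its end, in the units of the state.
- get_obs(): the state, without advancing time (a new reading comes with each control period).
- eyes.read_camera(name): name is "scene" or "side" or "wrist"; returns a dict with "frame" (400x640x3 uint8, red, green, blue), "depth" (400x640 float32, m along the optical axis (not along the pixel's ray), 0 where there is no reading), "fx", "fy", "cx", "cy" (pixels), "origin" and "rotation" of the camera in the world; the wrist camera has in their place "mount" (4x4, takes a point from camera to tool coordinates, whose origin is the TCP and whose axes are the flange's). Camera axes: x right, y down, z forward; pixel columns grow to the right and rows downward; lengths in m; the calibration is good to about 2 mm. A picture is of the moment at which its call begins: read the wrist's pose just before it.
- env.sign_off(): hands the job in; it is judged then, once.
The state is a dict: "time_s": time; "qpos": joint angles; "joint_velocities": joint speeds; "effort": joint torques, N m; "tool_pos": TCP position; "tool_rot": TCP orientation; "force": force on the tool from outside, world axes, zero at the start; "wrist_torque": the same for the moment, N m; "grip_width": finger opening in m; "grasp_force": force on a finger pad.
Only numpy, scipy, OpenCV 4.12 (cv2) and the standard library are available. Lean on these libraries where they do the work, as an engineer would, in place of code of your own. Each camera call takes 0.05 s, during which the arm holds its last target. There are 200 camera calls.

## Working session

There is one attempt and no reset: what is moved stays moved. The work goes in short steps, Python scripts to look and compute and a tool call to move; the robot and the scene stay as the last step left them, time stands still between calls to the robot, and variables do not carry over. Pictures are saved under pics/ and viewed, at most 10 in all, crops included, and the job is handed in when it is done.

Besides the shell and the picture viewer there is one more tool, called after "Call:" as name(argument=value, ...) on one line, values as JSON. servo_tool: Moves the arm, as the interface text tells. Shifts and turns lie within -1 to 1; 1 stands for 300 mm of shift or pi rad of turn. Its arguments: {"type":"object","properties":{"series":{"type":"array"},"grip_force":{"type":"number"}},"required":["series"]}

```bash
mkdir -p pics; cat > h.py <<'E'
import numpy as np, cv2
from cell import get_obs, eyes, env
from scipy.spatial.transform import Rotation as R
def shot(n,save=None):
    o=get_obs(); d=eyes.read_camera(n)
    if n=="wrist":
        M=np.array(d["mount"]); Rt=R.from_euler('xyz',o["tool_rot"],degrees=True).as_matrix()
        d["rotation"]=Rt@M[:3,:3]; d["origin"]=Rt@M[:3,3]+np.array(o["tool_pos"])
    z=d["depth"]; v,u=np.mgrid[:z.shape[0],:z.shape[1]]
    P=np.stack([(u-d["cx"])/d["fx"]*z,(v-d["cy"])/d["fy"]*z,z],-1)
    d["P"]=P@np.array(d["rotation"]).T+np.array(d["origin"])
    np.savez(f"{n}.npz",P=d["P"],z=z,f=d["frame"])
    if save: cv2.imwrite(f"pics/{save}.png",d["frame"][...,::-1])
    return d
E
python3 - <<'E'
from h import *
a=shot("scene","scene1"); b=shot("side","side1")
for d in(a,b): print(d["origin"],np.round(d["rotation"],2).tolist(),d["fx"])
print(get_obs())
E
```

```text
Traceback (most recent call last):
  File "h.py", line 11, in shot
    d["P"]=P@np.array(d["rotation"]).T+np.array(d["origin"])
           ~~~~~~~~~~~~~~~~~~~~~~~~~~~^~~~~~~~~~~~~~~~~~~~~~
ValueError: operands could not be broadcast together with shapes (400,640) (3,)
```

```bash
python3 - <<'E'
s=open('h.py').read()
s=s.replace('''    z=d["depth"];''','''    else: d["rotation"]=R.from_euler('xyz',d["rotation"],degrees=True).as_matrix()
    z=d["depth"];''')
open('h.py','w').write(s)
E
python3 - <<'E'
from h import *
print(eyes.read_camera("scene")["rotation"])
a=shot("scene","scene1"); b=shot("side","side1")
for d in(a,b): print(d["origin"],np.round(d["rotation"],2).tolist(),d["fx"])
print(get_obs())
E
```

```text
[-140.51346275    0.86262054   54.77479886]
[ 1.29270425 -0.55949935  1.33409554] [[0.58, 0.62, -0.53], [0.82, -0.45, 0.36], [-0.02, -0.64, -0.77]] 440.6194783638685
[0.27418717 0.76585265 0.84849056] [[-0.96, -0.19, 0.18], [-0.26, 0.66, -0.7], [0.01, -0.72, -0.69]] 380.9739888295647
{'time_s': 0.2, 'qpos': array([73.22959619, 18.42293829, -4.01555953, 83.14931495,  1.29405312,
       78.54011253, -3.25949296]), 'joint_velocities': array([-0.00553586, -0.15566301,  0.0081431 , -0.25338372,  0.06521782,
       -0.04589801,  0.07503863]), 'effort': array([-3.29479135e-04, -4.91162002e+01, -4.03831825e-01, -3.12492979e+01,
       -6.36951718e-02,  4.06914053e-02,  1.18076882e-04]), 'tool_pos': array([ 0.19616823, -0.61934328,  0.22186844]), 'tool_rot': array([-1.79932781e+02,  3.67782990e-03,  1.75799331e+01]), 'force': array([-0.61611844, -0.20741023,  0.54285746]), 'wrist_torque': array([ 0.03633185, -0.05558727, -0.01106946]), 'grasp_force': 0.0, 'grip_width': 0.08724981528849918}
```

View pics/scene1.png

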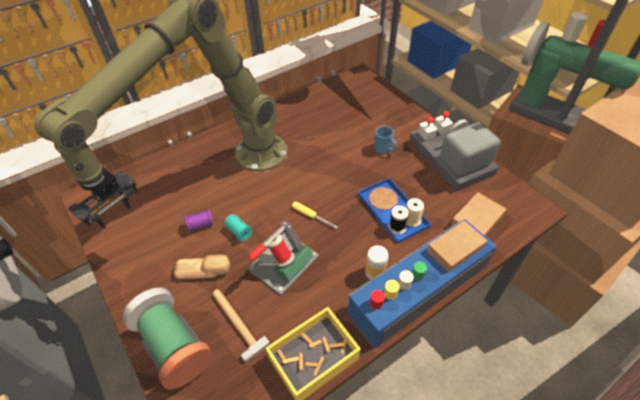

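View pics/side1.png

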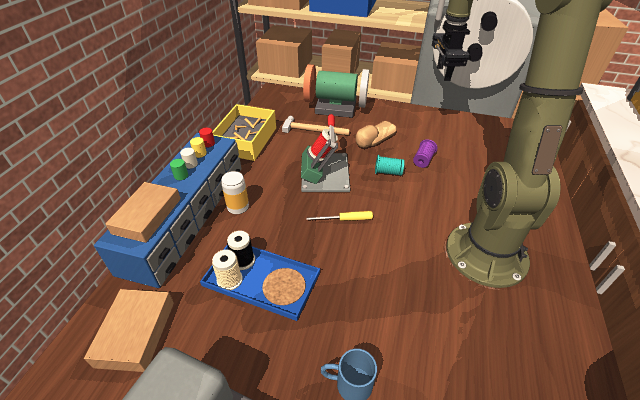

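```bash
python3 - <<'E'
from h import *
a=np.load("scene.npz");b=np.load("side.npz")
c1=cv2.resize(a["f"][215:300,235:330],None,fx=5,fy=5,interpolation=cv2.INTER_CUBIC)[:, :,::-1]
c2=cv2.resize(b["f"][105:200,285:365],None,fx=4,fy=4,interpolation=cv2.INTER_CUBIC)[:, :,::-1]
o=np.zeros((430,800,3),np.uint8); o[:425,:475]=c1; o[:380,480:800]=c2
cv2.imwrite("pics/crop1.png",o)
for n,d in(("scene",a),("side",b)):
    P=d["P"];f=d["f"].astype(int);hsv=cv2.cvtColor(d["f"],cv2.COLOR_RGB2HSV).astype(int)
    h,s,v=hsv[...,0],hsv[...,1],hsv[...,2]
    win=(P[...,0]>0.3)&(P[...,0]<0.95)&(abs(P[...,1])<0.6)&(P[...,2]>0)
    near=win
    red=near&((h<6)|(h>174))&(s>170)&(v>90)
    k,l,st,ce=cv2.connectedComponentsWithStats(red.astype(np.uint8))
    for i in range(1,k):
        if st[i,4]>15: m=l==i; print(n,"red",st[i],P[m].mean(0).round(3),P[m].min(0).round(3),P[m].max(0).round(3))
    # tray + disc
    blue=win&(h>105)&(h<120)&(s>150)&(P[...,2]<0.04)
    k,l,st,ce=cv2.connectedComponentsWithStats(blue.astype(np.uint8))
    for i in range(1,k):
        if st[i,4]>200: m=l==i; print(n,"blue",st[i],cv2.minAreaRect((P[m][:,:2]).astype(np.float32)))
    pl=win&(P[...,2]>0.009)&(P[...,2]<0.016)&(s<60)
    k,l,st,ce=cv2.connectedComponentsWithStats(pl.astype(np.uint8))
    for i in range(1,k):
        if st[i,4]>150: m=l==i; print(n,"plate",st[i],P[m].mean(0).round(3),cv2.minAreaRect((P[m][:,:2]).astype(np.float32)),cv2.boxPoints(cv2.minAreaRect((P[m][:,:2]).astype(np.float32))).round(3).tolist())
P=a["P"];print("disc scene",P[198,383]); P=b["P"];print("disc side",P[287,284])
for n,d,x0,x1,y0,y1 in(("scene",a,365,400,185,212),("side",b,258,310,262,310)):
    P=d["P"][y0:y1,x0:x1];hsv=cv2.cvtColor(d["f"],cv2.COLOR_RGB2HSV)[y0:y1,x0:x1]
    m=(hsv[...,0]<20)&(hsv[...,1]>60)&(P[...,2]<0.015)
    k,l,st,ce=cv2.connectedComponentsWithStats(m.astype(np.uint8)); m=l==1+st[1:,4].argmax()
    print(n,"cork",cv2.minEnclosingCircle(P[m][:,:2].astype(np.float32)),np.median(P[m][:,2]))
E
```

```text
scene red [271 242  19  20 228] [ 0.561 -0.233  0.12 ] [ 0.542 -0.258  0.085] [ 0.579 -0.206  0.148]
scene red [249 244  16  16 116] [ 0.539 -0.308  0.161] [ 0.414 -0.337  0.001] [ 0.554 -0.252  0.171]
scene red [371 291  14  17 181] [ 0.89  -0.106  0.173] [ 0.866 -0.124  0.127] [ 0.905 -0.061  0.184]
scene blue [359 180  48  48 382] ((0.5398450493812561, 0.24935591220855713), (0.15316659212112427, 0.19811995327472687), 84.8712387084961)
scene plate [248 249  70  45 712] [ 0.547 -0.266  0.012] ((0.5321109294891357, -0.2204330414533615), (0.15922582149505615, 0.20077447593212128), 16.403963088989258) [[0.4269999861717224, -0.1469999998807907], [0.48399999737739563, -0.33899998664855957], [0.6370000243186951, -0.2939999997615814], [0.5799999833106995, -0.10199999809265137]]
side red [327 114   8  12  74] [ 0.536 -0.306  0.157] [ 0.518 -0.582  0.   ] [ 0.616 -0.273  0.17 ]
side red [199 128  16  19 207] [ 0.877 -0.092  0.165] [ 0.864 -0.117  0.132] [ 0.903 -0.077  0.184]
side red [311 133  16  23 178] [ 0.552 -0.21   0.119] [ 0.524 -0.379  0.001] [ 0.617 -0.193  0.154]
side red [321 147
[... 151 characters left out ...]
3231010437), (0.15477325022220612, 0.2711022198200226), 84.45838928222656)
side plate [ 301  153   49   38 1034] [ 0.501 -0.197  0.012] ((0.5290501713752747, -0.21436302363872528), (0.15815000236034393, 0.2009066492319107), 15.665445327758789) [[0.4259999990463257, -0.13899999856948853], [0.47999998927116394, -0.3319999873638153], [0.6320000290870667, -0.28999999165534973], [0.578000009059906, -0.09600000083446503]]
disc scene [0.51179166 0.25564203 0.0052043 ]
disc side [0.50773457 0.26229728 0.00957431]
scene cork ((0.5108525156974792, 0.25886771082878113), 0.057439226657152176) 0.005441519740625345
side cork ((0.509987473487854, 0.2564340829849243), 0.0564027838408947) 0.00721287092982803
```

View pics/crop1.png

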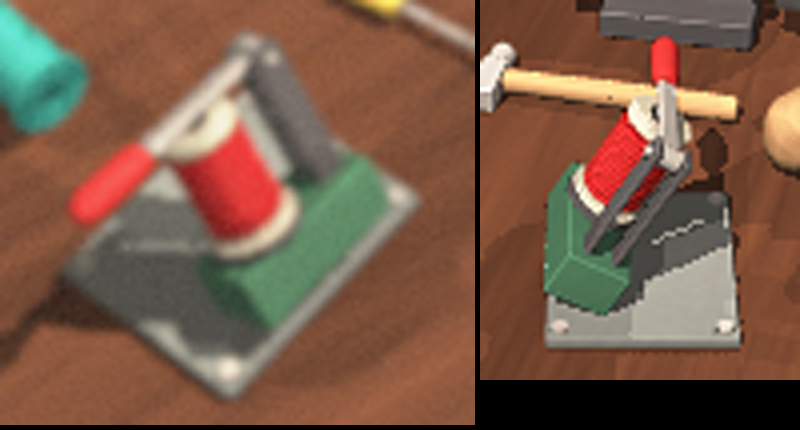

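```bash
cat >> h.py <<'E'
YAW=16.0
def head(yaw=None):
    y=np.radians(YAW if yaw is None else yaw); ex=np.array([np.cos(y),np.sin(y),0]); ey=np.array([-np.sin(y),np.cos(y),0]); ez=np.array([0,0,1.])
    s,c=.5,np.cos(np.pi/6)
    return np.stack([c*ex+s*ez,ey,-s*ex+c*ez],1)   # columns x_h,y_h,z_h
def Rtool():
    H=head(); return np.stack([H[:,1],H[:,0],-H[:,2]],1)
def row(pos,Rt,o=None):
    o=o or get_obs(); R0=R.from_euler('xyz',o["tool_rot"],degrees=True).as_matrix()
    t=R0.T@(np.array(pos)-o["tool_pos"])/.3; w=R.from_matrix(R0.T@Rt).as_rotvec()/np.pi
    return t.round(4).tolist(),w.round(4).tolist()
E
python3 - <<'E'
from h import *
from scipy.optimize import least_squares
H=head()
# fit H0: handle (cyl r12 about y_h line) and spool tube (r28) point clouds
a=np.load("scene.npz");b=np.load("side.npz")
def pick(d,x0,y0,w,h):
    f=d["f"][y0:y0+h,x0:x0+w];hsv=cv2.cvtColor(f,cv2.COLOR_RGB2HSV);P=d["P"][y0:y0+h,x0:x0+w]
    m=((hsv[...,0]<6)|(hsv[...,0]>174))&(hsv[...,1]>170)&(hsv[...,2]>90); m=cv2.erode(m.astype(np.uint8),np.ones((3,3)))>0
    return P[m]
for n,S,K in(("scene",pick(a,271,242,19,20),pick(a,249,244,16,16)),("side",pick(b,311,133,20,25),pick(b,327,114,8,12))):
    def f(p):
        h=head(p[3]); s=(S-p[:3])@h; k=(K-p[:3])@h
        return np.r_[np.hypot(s[:,0],s[:,1])-.028,np.hypot(k[:,0],k[:,2]-.098)-.012]
    r=least_squares(lambda p:np.r_[f(np.r_[p,.07,16.0]),0],[.56,-.22],loss='soft_l1',f_scale=.003)
    print(n,len(S),len(K),r.x,np.abs(r.fun).mean(), ((r.x-[.5305,-.2175])@head()[:2,:2]/[.866,1]).round(4))
H0=np.array([.559,-.211,.07]); T=H0+H@[0,-.072,.098+.10]
print(T,row(T,Rtool()))
E
```

```text
scene 161 29 [ 0.56119257 -0.22510073] 0.001773892911809902 [ 0.0274 -0.0158]
side 116 51 [ 0.56290104 -0.22354205] 0.006418709149416385 [ 0.0295 -0.0147]
[ 0.48368098 -0.30749894  0.24147303] ([1.2276, -0.7015, -0.0646], [-0.1322, 0.1281, -0.4791])
```

Call:
servo_tool(series=[[[0.9, -0.5, -0.15, -0.13, 0.128, -0.48, 1], [0.9, -0.5, -0.15, -0.13, 0.128, -0.48, 1], [0.9, -0.5, -0.15, -0.13, 0.128, -0.48, 1], [0.9, -0.5, -0.15, -0.13, 0.128, -0.48, 1], [0.9, -0.5, -0.15, -0.13, 0.128, -0.48, 1], [0.9, -0.5, -0.15, -0.13, 0.128, -0.48, 1], [0.9, -0.5, -0.15, -0.13, 0.128, -0.48, 1], [0.9, -0.5, -0.15, -0.13, 0.128, -0.48, 1], [0.9, -0.5, -0.15, -0.13, 0.128, -0.48, 1], [0.9, -0.5, -0.15, -0.13, 0.128, -0.48, 1], [0.9, -0.5, -0.15, -0.13, 0.128, -0.48, 1], [0.9, -0.5, -0.15, -0.13, 0.128, -0.48, 1]]])

```text
time_s: 1.2
tool_pos: [0.4082, -0.3947, 0.2677]
tool_rot: [151.9, -1.5, 100.4]
force: [-0.3, -0.2, -0.6]
grip_width: 0.0871
grasp_force: 0.0
```

```bash
cat >> h.py <<'E'
H0=np.array([.562,-.2245,.07])
E
python3 - <<'E'
from h import *
o=get_obs();print(o["time_s"],o["qpos"].round(1),o["tool_pos"],o["tool_rot"],o["force"].round(1))
print(row(H0+head()@[0,-.072,.198],Rtool()))
E
```

```text
1.2 [ 7.070e+01  1.000e-01 -1.260e+01  1.039e+02 -2.860e+01  6.890e+01
  7.700e+01] [ 0.4081623 -0.394748   0.2677426] [151.9221653   -1.50563675 100.43305939] [-0.3 -0.2 -0.6]
([0.192, 0.2228, 0.2238], [-0.0103, 0.0077, -0.0311])
```

Call:
servo_tool(series=[[[0.19, 0.22, 0.22, -0.01, 0.008, -0.031, 1], [0.19, 0.22, 0.22, -0.01, 0.008, -0.031, 1], [0.19, 0.22, 0.22, -0.01, 0.008, -0.031, 1], [0.19, 0.22, 0.22, -0.01, 0.008, -0.031, 1], [0.19, 0.22, 0.22, -0.01, 0.008, -0.031, 1]]])

```text
time_s: 1.62
tool_pos: [0.4868, -0.3206, 0.2413]
tool_rot: [150.2, -0.2, 105.9]
force: [-0.4, -0.5, -0.4]
grip_width: 0.0871
grasp_force: 0.0
```

```bash
python3 - <<'E'
from h import *
o=get_obs();print(o["time_s"],o["qpos"].round(1),o["tool_pos"],o["tool_rot"],o["force"].round(1))
print(row(H0+head()@[0,-.072,.198],Rtool()))
d=shot("wrist","w1")
P=d["P"]; L=(P-H0)@head()
hsv=cv2.cvtColor(d["frame"],cv2.COLOR_RGB2HSV).astype(int)
m=((hsv[...,0]<6)|(hsv[...,0]>174))&(hsv[...,1]>150)&(hsv[...,2]>60)&(P[...,2]>0.05)&(d["depth"]>0)
k,l,st,ce=cv2.connectedComponentsWithStats(m.astype(np.uint8))
for i in range(1,k):
    if st[i,4]>100:
        q=L[l==i]; print(st[i],*[np.percentile(q,p,axis=0).round(4) for p in(2,50,98)])
E
```

```text
1.6167 [ 65.3   0.  -18.2 107.7 -30.4  61.6  75.1] [ 0.48684313 -0.32057592  0.24131729] [150.16579259  -0.24137445 105.89675753] [-0.4 -0.5 -0.4]
([-0.0012, -0.0005, -0.0009], [-0.0009, -0.0009, -0.0012])
[ 554   59   57   33 1582] [ 0.3148  0.0114 -0.1089] [ 0.3317  0.0291 -0.0828] [ 0.3627  0.047  -0.0689]
[ 311  154   29   74 1935] [-0.0108 -0.0972  0.0989] [ 0.0006 -0.0663  0.1073] [ 0.0123 -0.0392  0.1103]
```

View pics/w1.png

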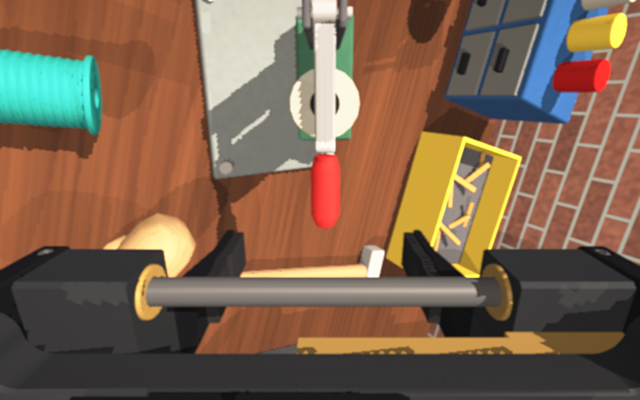

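```bash
python3 - <<'E'
from h import *
d=np.load("wrist.npz"); L=(d["P"]-H0)@head(); f=d["f"][55:150,280:370].astype(int); q=L[55:150,280:370]
m=(abs(q[...,2]-.09)<.006)
p=q[m]; hull=cv2.minEnclosingCircle(p[:,:2].astype(np.float32)); print(len(p),hull,np.median(p[:,2]))
print(row(H0+head()@[0,-.070,.098-.019],Rtool()))
o=get_obs()
for t in (15,30,45,60,75,90,100,108):
    t=np.radians(t); print(np.degrees(t).round(),(head()@[0,.136*(1-np.cos(t)),.136*np.sin(t)]).round(3), (np.array([.136*(1-np.cos(t)),0,-.136*np.sin(t)])/.3).round(3))
E
```

```text
2420 ((0.000609279319178313, 0.0014502552803605795), 0.027995921671390533) 0.08963159178120464
([0.0108, 0.0039, 0.3992], [-0.0009, -0.0001, -0.0019])
15.0 [-0.018 -0.     0.03 ] [ 0.015  0.    -0.117]
30.0 [-0.038  0.008  0.059] [ 0.061  0.    -0.227]
45.0 [-0.057  0.025  0.083] [ 0.133  0.    -0.321]
60.0 [-0.075  0.049  0.102] [ 0.227  0.    -0.393]
75.0 [-0.091  0.079  0.114] [ 0.336  0.    -0.438]
90.0 [-0.103  0.112  0.118] [ 0.453  0.    -0.453]
100.0 [-0.108  0.135  0.116] [ 0.532  0.    -0.446]
108.0 [-0.111  0.153  0.112] [ 0.593  0.    -0.431]
```

Call:
servo_tool(series=[[[0.005, 0.004, 0.13, 0, 0, -0.002, 1], [0.01, 0.004, 0.24, 0, 0, -0.002, 1], [0.01, 0.004, 0.33, 0, 0, -0.002, 1], [0.01, 0.004, 0.4, 0, 0, -0.002, 1], [0.01, 0.004, 0.4, 0, 0, -0.002, 0.7], [0.01, 0.004, 0.4, 0, 0, -0.002, 0.2], [0.01, 0.004, 0.4, 0, 0, -0.002, 0], [0.01, 0.004, 0.4, 0, 0, -0.002, 0], [0.01, 0.004, 0.4, 0, 0, -0.002, 0], [0.01, 0.004, 0.4, 0, 0, -0.002, 0], [0.01, 0.004, 0.4, 0, 0, -0.002, 0], [0.01, 0.004, 0.4, 0, 0, -0.002, 0]]], grip_force=6)

```text
time_s: 2.67
tool_pos: [0.5437, -0.3033, 0.1389]
tool_rot: [150.1, 0.0, 106.0]
force: [0.4, -0.9, -1.1]
grip_width: 0.0414
grasp_force: 0.0
```

```bash
python3 - <<'E'
from h import *
o=get_obs();print(o["time_s"],o["qpos"].round(1),o["force"].round(1),o["wrist_torque"].round(2),o["grip_width"],o["grasp_force"])
print(((o["tool_pos"]-H0)@head()).round(4))
E
```

```text
2.6667 [ 61.    8.9 -21.5 111.2 -29.6  47.   74.1] [ 0.4 -0.9 -1.1] [-0.16  0.42  0.  ] 0.04143344824449429 0.0
[ 0.0005 -0.0707  0.0793]
```

Still closing; let it finish.

Call:
servo_tool(series=[[[0, 0, 0, 0, 0, 0, 0], [0, 0, 0, 0, 0, 0, 0], [0, 0, 0, 0, 0, 0, 0], [0, 0, 0, 0, 0, 0, 0], [0, 0, 0, 0, 0, 0, 0], [0, 0, 0, 0, 0, 0, 0], [0, 0, 0, 0, 0, 0, 0]]])

```text
time_s: 3.25
tool_pos: [0.5443, -0.3028, 0.1388]
tool_rot: [150.1, -0.0, 106.0]
force: [3.2, 0.5, 0.9]
grip_width: 0.0243
grasp_force: 6.0
```

Call:
servo_tool(series=[[[0.002, 0, -0.04, 0, 0, 0, 0], [0.007, 0, -0.079, 0, 0, 0, 0], [0.015, 0, -0.117, 0, 0, 0, 0], [0.027, 0, -0.155, 0, 0, 0, 0], [0.042, 0, -0.191, 0, 0, 0, 0], [0.061, 0, -0.227, 0, 0, 0, 0], [0.082, 0, -0.26, 0, 0, 0, 0], [0.106, 0, -0.291, 0, 0, 0, 0], [0.133, 0, -0.321, 0, 0, 0, 0]]])

```text
time_s: 4.0
tool_pos: [0.4863, -0.2777, 0.2234]
tool_rot: [150.1, 0.1, 105.9]
force: [4.0, 1.9, 0.6]
grip_width: 0.0242
grasp_force: 6.0
```

Call:
servo_tool(series=[[[0.044, 0, -0.038, 0, 0, 0, 0], [0.094, 0, -0.072, 0, 0, 0, 0], [0.147, 0, -0.098, 0, 0, 0, 0], [0.203, 0, -0.117, 0, 0, 0, 0], [0.261, 0, -0.128, 0, 0, 0, 0], [0.32, 0, -0.132, 0, 0, 0, 0], [0.379, 0, -0.128, 0, 0, 0, 0], [0.437, 0, -0.117, 0, 0, 0, 0], [0.49, 0, -0.099, 0, 0, 0, 0], [0.49, 0, -0.099, 0, 0, 0, 0]]])

```text
time_s: 4.83
tool_pos: [0.45, -0.1491, 0.2212]
tool_rot: [150.8, -3.3, 106.2]
force: [0.2, 2.5, 11.6]
grip_width: 0.0243
grasp_force: 6.0
```

```bash
python3 - <<'E'
from h import *
o=get_obs();print(o["qpos"].round(1),o["force"].round(1),o["grip_width"],((o["tool_pos"]-H0)@head()).round(4))
shot("side","side2"); d=np.load("side.npz")["f"][60:220,240:440]
cv2.imwrite("pics/side2.png",cv2.resize(d,None,fx=3,fy=3,interpolation=cv2.INTER_CUBIC)[...,::-1])
E
```

```text
[ 23.1 -17.3   8.5 124.5 -25.1  57.   58. ] [ 0.2  2.5 11.6] 0.024309013455786604 [0.0004 0.1033 0.1744]
```

View pics/side2.png

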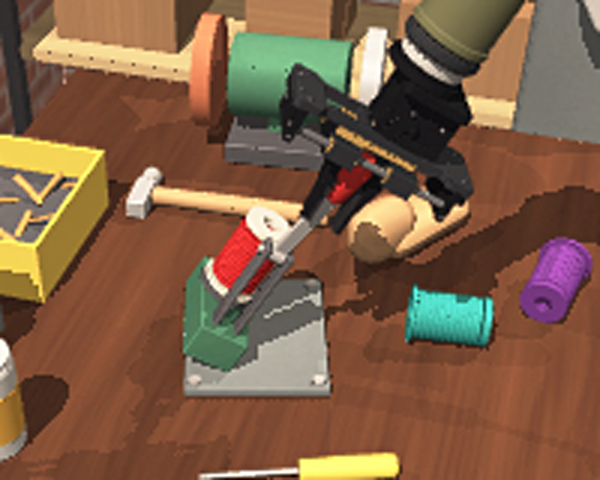

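Call:
servo_tool(series=[[[0, 0, 0, 0, 0, 0, 1], [0, 0, 0, 0, 0, 0, 1], [0, 0, 0, 0, 0, 0, 1], [0, 0, 0, 0, 0, 0, 1], [0, 0, 0, 0, 0, 0, 1], [0, 0, 0, 0, 0, 0, 1]]])

```text
time_s: 5.38
tool_pos: [0.4492, -0.1496, 0.2204]
tool_rot: [150.9, -3.2, 106.3]
force: [1.2, -0.1, 0.2]
grip_width: 0.0563
grasp_force: 0.0
```

```bash
python3 - <<'E'
from h import *
o=get_obs();print(o["qpos"].round(1),o["force"].round(1),o["grip_width"],((o["tool_pos"]-H0)@head()).round(4))
shot("side","side3"); d=np.load("side.npz");P=d["P"];L=(P-H0)@head()
hsv=cv2.cvtColor(d["f"],cv2.COLOR_RGB2HSV).astype(int)
m=((hsv[...,0]<6)|(hsv[...,0]>174))&(hsv[...,1]>150)&(hsv[...,2]>60)&(abs(L[...,0])<.04)&(L[...,2]>.11)&(L[...,2]<.3)
q=L[m];print(len(q),np.percentile(q,[5,50,95],axis=0).round(3))
E
```

```text
[ 23.7 -17.3   8.1 124.5 -25.1  57.   58.1] [ 1.2 -0.1  0.2] 0.05631736563306721 [-0.0008  0.1031  0.1742]
105 [[-0.005  0.163  0.165]
 [ 0.009  0.191  0.189]
 [ 0.013  0.201  0.201]]
```

```bash
python3 - <<'E'
from h import *
for z in(.16,.049): print(row(H0+head()@[.0006,.0015,z],Rtool()))
E
```

```text
([-0.3409, 0.0129, 0.0292], [-0.0051, -0.0164, -0.0074])
([-0.3599, 0.0189, 0.3986], [-0.0051, -0.0164, -0.0074])
```

Call:
servo_tool(series=[[[-0.12, 0.005, 0.01, -0.005, -0.016, -0.007, 1], [-0.24, 0.01, 0.02, -0.005, -0.016, -0.007, 1], [-0.34, 0.013, 0.03, -0.005, -0.016, -0.007, 1], [-0.34, 0.013, 0.03, -0.005, -0.016, -0.007, 1], [-0.34, 0.013, 0.03, -0.005, -0.016, -0.007, 1], [-0.34, 0.013, 0.03, -0.005, -0.016, -0.007, 1]]])

```text
time_s: 5.93
tool_pos: [0.4854, -0.2432, 0.208]
tool_rot: [150.1, -0.2, 106.1]
force: [-0.6, 0.5, -0.3]
grip_width: 0.0864
grasp_force: 0.0
```

```bash
python3 - <<'E'
from h import *
o=get_obs();print(o["qpos"].round(1),o["force"].round(1),o["grip_width"],((o["tool_pos"]-H0)@head()).round(4))
for z in(.12,.049): print(row(H0+head()@[.0006,.0015,z],Rtool()))
E
```

```text
[ 24.6  -7.1  14.6 118.1 -28.2  54.4  69.1] [-0.6  0.5 -0.3] 0.08640725300039905 [0.0008 0.0031 0.1589]
([-0.006, -0.0004, 0.1296], [-0.0003, -0.0012, -0.0002])
([-0.0068, -0.0002, 0.3662], [-0.0003, -0.0012, -0.0002])
```

Call:
servo_tool(series=[[[-0.006, 0, 0.1, 0, -0.001, 0, 1], [-0.006, 0, 0.19, 0, -0.001, 0, 1], [-0.007, 0, 0.27, 0, -0.001, 0, 1], [-0.007, 0, 0.33, 0, -0.001, 0, 1], [-0.007, 0, 0.366, 0, -0.001, 0, 1], [-0.007, 0, 0.366, 0, -0.001, 0, 1], [-0.007, 0, 0.366, 0, -0.001, 0, 1]]])

```text
time_s: 6.52
tool_pos: [0.5389, -0.2296, 0.1136]
tool_rot: [150.0, 0.0, 106.0]
force: [0.1, -0.6, 0.6]
grip_width: 0.0869
grasp_force: 0.0
```

```bash
python3 - <<'E'
from h import *
o=get_obs();print(o["qpos"].round(1),o["force"].round(1),o["grip_width"],((o["tool_pos"]-H0)@head()).round(4))
for z in(.049,): print(row(H0+head()@[.0006,.0015,z],Rtool()))
E
```

```text
[ 21.9   3.3  12.9 120.3 -36.3  42.4  75. ] [ 0.1 -0.6  0.6] 0.0869371751838486 [0.0014 0.0015 0.0496]
([0.0001, -0.0026, 0.0019], [-0.0001, -0.0001, 0.0002])
```

Call:
servo_tool(series=[[[0, -0.0025, 0.002, 0, 0, 0, 0], [0, -0.0025, 0.002, 0, 0, 0, 0], [0, -0.0025, 0.002, 0, 0, 0, 0], [0, -0.0025, 0.002, 0, 0, 0, 0], [0, -0.0025, 0.002, 0, 0, 0, 0], [0, -0.0025, 0.002, 0, 0, 0, 0], [0, -0.0025, 0.002, 0, 0, 0, 0], [0, -0.0025, 0.002, 0, 0, 0, 0], [0, -0.0025, 0.002, 0, 0, 0, 0], [0, -0.0025, 0.002, 0, 0, 0, 0]]], grip_force=25)

```text
time_s: 7.35
tool_pos: [0.5388, -0.2305, 0.1127]
tool_rot: [150.0, 0.0, 106.0]
force: [-3.0, 1.3, 4.3]
grip_width: 0.0545
grasp_force: 25.0
```

```bash
python3 - <<'E'
from h import *
o=get_obs();print(o["force"].round(1),o["wrist_torque"].round(2),o["grip_width"],o["grasp_force"],((o["tool_pos"]-H0)@head()).round(4))
E
```

```text
[-3.   1.3  4.3] [-0.05  0.58  0.05] 0.054483827559507106 24.999405857488455 [0.0006 0.0006 0.049 ]
```

Gripped (54.5 mm), forces small. Pull slowly along the spindle.

Call:
servo_tool(series=[[[0, 0, -0.015, 0, 0, 0, 0], [0, 0, -0.04, 0, 0, 0, 0], [0, 0, -0.07, 0, 0, 0, 0], [0, 0, -0.1, 0, 0, 0, 0]]])

```text
time_s: 7.68
tool_pos: [0.5236, -0.2345, 0.1388]
tool_rot: [150.1, 0.0, 106.0]
force: [1.1, -0.2, -1.5]
grip_width: 0.0543
grasp_force: 25.0
```

```bash
python3 - <<'E'
from h import *
o=get_obs();print(o["force"].round(1),o["wrist_torque"].round(2),o["grip_width"],o["grasp_force"],((o["tool_pos"]-H0)@head()).round(4))
print(row(H0+head()@[.0006,.0006,.155],Rtool()))
E
```

```text
[ 1.1 -0.2 -1.5] [-0.18  0.62 -0.02] 0.054266462261104195 24.999052296500395 [0.     0.001  0.0794]
([-0.0013, 0.0017, -0.2521], [-0.0003, 0.0001, -0.0])
```

Call:
servo_tool(series=[[[0, 0.001, -0.03, 0, 0, 0, 0], [0, 0.001, -0.07, 0, 0, 0, 0], [0, 0.001, -0.11, 0, 0, 0, 0], [0, 0.001, -0.15, 0, 0, 0, 0], [0, 0.001, -0.19, 0, 0, 0, 0], [0, 0.001, -0.225, 0, 0, 0, 0], [0, 0.001, -0.25, 0, 0, 0, 0], [0, 0.001, -0.25, 0, 0, 0, 0]]])

```text
time_s: 8.35
tool_pos: [0.4886, -0.2458, 0.2057]
tool_rot: [149.9, 0.2, 105.9]
force: [-0.0, -0.5, -1.5]
grip_width: 0.0545
grasp_force: 25.0
```

```bash
python3 - <<'E'
from h import *
o=get_obs();print(o["qpos"].round(1),o["force"].round(1),o["wrist_torque"].round(2),o["grip_width"],((o["tool_pos"]-H0)@head()).round(4))
d=shot("wrist"); np.save("x.npy",0)
H=head(); V=np.stack([H[:,1]*0,H[:,0]*0,H[:,2]*0],1)
# upright tool at yaw a: z down, y along (cos a, sin a)
def up(a):
    a=np.radians(a); y=np.array([np.cos(a),np.sin(a),0]); z=np.array([0,0,-1.]); return np.stack([np.cross(y,z),y,z],1)
o=get_obs()
print("lift",row(o["tool_pos"]+[0,0,.06],Rtool()))
print("upright",row(o["tool_pos"]+[-0.03,0.05,.10],up(16)))
E
```

```text
[ 24.3  -6.8  14.8 118.2 -28.4  53.6  69.3] [-0.  -0.5 -1.5] [-0.21  0.6   0.02] 0.05448507813044254 [ 0.0016 -0.0003  0.1558]
lift ([-0.0004, 0.1002, -0.1731], [0.0003, 0.0006, 0.0001])
upright ([0.1871, 0.1236, -0.314], [0.167, 0.0006, -0.0001])
```

Call:
servo_tool(series=[[[0, 0.05, -0.087, 0, 0, 0, 0], [0, 0.1, -0.173, 0, 0, 0, 0], [0, 0.15, -0.26, 0.03, 0, 0, 0], [0, 0.2, -0.35, 0.06, 0, 0, 0], [0, 0.25, -0.42, 0.1, 0, 0, 0], [0, 0.27, -0.43, 0.13, 0, 0, 0], [0, 0.28, -0.43, 0.167, 0, 0, 0], [0, 0.28, -0.43, 0.167, 0, 0, 0], [0, 0.28, -0.43, 0.167, 0, 0, 0]]])

```text
time_s: 9.15
tool_pos: [0.4984, -0.2403, 0.3547]
tool_rot: [-179.8, -0.1, 106.2]
force: [-1.4, 0.3, -2.7]
grip_width: 0.0544
grasp_force: 25.0
```

```bash
cat >> h.py <<'E'
def up(a):
    a=np.radians(a); y=np.array([np.cos(a),np.sin(a),0]); z=np.array([0,0,-1.]); return np.stack([np.cross(y,z),y,z],1)
E
python3 - <<'E'
from h import *
o=get_obs();print(o["qpos"].round(1),o["tool_pos"],o["tool_rot"],o["force"].round(1),o["wrist_torque"].round(2),o["grip_width"])
for t in([.53,0,.36],[.5105,.2575,.36]): print(row(t,up(16)))
E
```

```text
[19.2  5.   4.1 84.2 -0.3 91.1 39.5] [ 0.49841933 -0.24029679  0.3546988 ] [-1.79792376e+02 -1.49284867e-01  1.06247716e+02] [-1.4  0.3 -2.7] [-0.04 -0.06 -0.01] 0.0544012804546754
([0.7396, 0.3251, -0.0169], [-0.0012, -0.0008, 0.0014])
([1.5818, 0.5029, -0.0154], [-0.0012, -0.0008, 0.0014])
```

Call:
servo_tool(series=[[[0.1, 0.06, -0.02, 0, 0, 0, 0], [0.22, 0.12, -0.02, 0, 0, 0, 0], [0.34, 0.18, -0.02, 0, 0, 0, 0], [0.46, 0.23, -0.02, 0, 0, 0, 0], [0.58, 0.28, -0.02, 0, 0, 0, 0], [0.7, 0.32, -0.02, 0, 0, 0, 0], [0.82, 0.35, -0.02, 0, 0, 0, 0], [0.92, 0.38, -0.02, 0, 0, 0, 0], [1, 0.4, -0.02, 0, 0, 0, 0], [1, 0.4, -0.02, 0, 0, 0, 0]]])

```text
time_s: 9.98
tool_pos: [0.5274, 0.0856, 0.3626]
tool_rot: [-180.0, -0.2, 106.5]
force: [-0.8, 0.4, -1.7]
grip_width: 0.0548
grasp_force: 25.0
```

```bash
python3 - <<'E'
from h import *
o=get_obs();print(o["qpos"].round(1),o["tool_pos"],o["force"].round(1),o["grip_width"])
for t in([.5105,.2575,.25],[.5105,.2575,.15]): print(row(t,up(16)))
E
```

```text
[  0.    3.  -12.5  85.4   0.5  91.7   4. ] [0.52742835 0.08563282 0.36257541] [-0.8  0.4 -1.7] 0.0547818582681856
([0.564, 0.1085, 0.3772], [-0.0001, -0.0011, 0.0027])
([0.5629, 0.1086, 0.7106], [-0.0001, -0.0011, 0.0027])
```

Call:
servo_tool(series=[[[0.12, 0.03, 0.02, 0, -0.001, 0.002, 0], [0.24, 0.06, 0.05, 0, -0.001, 0.002, 0], [0.36, 0.09, 0.12, 0, -0.001, 0.002, 0], [0.47, 0.108, 0.2, 0, -0.001, 0.002, 0], [0.53, 0.108, 0.3, 0, -0.001, 0.002, 0], [0.563, 0.108, 0.42, 0, -0.001, 0.002, 0], [0.563, 0.108, 0.53, 0, -0.001, 0.002, 0], [0.563, 0.108, 0.62, 0, -0.001, 0.002, 0], [0.563, 0.108, 0.68, 0, -0.001, 0.002, 0], [0.563, 0.108, 0.71, 0, -0.001, 0.002, 0], [0.563, 0.108, 0.71, 0, -0.001, 0.002, 0]]])

```text
time_s: 10.9
tool_pos: [0.5122, 0.2479, 0.1473]
tool_rot: [-179.7, 0.3, 105.5]
force: [-0.9, 0.1, -1.6]
grip_width: 0.0544
grasp_force: 25.0
```

```bash
python3 - <<'E'
from h import *
o=get_obs();print(o["qpos"].round(1),o["tool_pos"],o["tool_rot"],o["force"].round(1),o["wrist_torque"].round(2),o["grip_width"])
for z in(.066,.056,.053): print(row([.5105,.2575,z],up(16)))
shot("side"); f=np.load("side.npz")["f"][150:340,180:380]
cv2.imwrite("pics/side4.png",cv2.resize(f,None,fx=3,fy=3,interpolation=cv2.INTER_CUBIC)[...,::-1])
E
```

```text
[-10.9  12.8 -20.2  99.6   4.9  68.8 -16.9] [0.51222271 0.24790795 0.14734991] [-179.68050581    0.26726995  105.51601664] [-0.9  0.1 -1.6] [-0.03 -0.1   0.04] 0.054353455565156646
([0.0336, 0.0045, 0.271], [-0.0018, 0.0015, -0.0027])
([0.0338, 0.0047, 0.3043], [-0.0018, 0.0015, -0.0027])
([0.0338, 0.0048, 0.3143], [-0.0018, 0.0015, -0.0027])
```

View pics/side4.png

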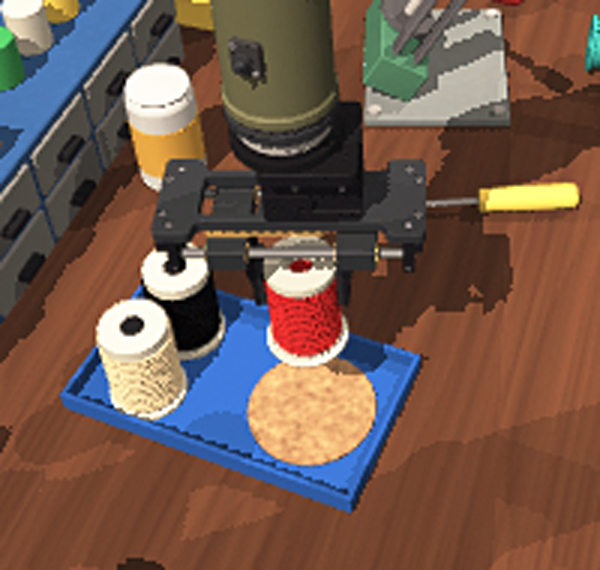

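Call:
servo_tool(series=[[[0.034, 0.005, 0.08, -0.002, 0.0015, -0.003, 0], [0.034, 0.005, 0.16, -0.002, 0.0015, -0.003, 0], [0.034, 0.005, 0.22, -0.002, 0.0015, -0.003, 0], [0.034, 0.005, 0.255, -0.002, 0.0015, -0.003, 0], [0.034, 0.005, 0.271, -0.002, 0.0015, -0.003, 0], [0.034, 0.005, 0.281, -0.002, 0.0015, -0.003, 0], [0.034, 0.005, 0.281, -0.002, 0.0015, -0.003, 0], [0.034, 0.005, 0.281, -0.002, 0.0015, -0.003, 0]]])

```text
time_s: 11.62
tool_pos: [0.5132, 0.2605, 0.0668]
tool_rot: [179.6, -0.1, 106.2]
force: [-0.2, -0.2, -1.3]
grip_width: 0.0542
grasp_force: 25.0
```

```bash
python3 - <<'E'
from h import *
o=get_obs();print(o["tool_pos"],o["tool_rot"],o["force"].round(1),o["wrist_torque"].round(2))
for z in(.056,): print(row([.5105,.2575,z],up(16)))
E
```

```text
[0.51322508 0.26053283 0.06680427] [ 1.79587829e+02 -8.00894215e-02  1.06153126e+02] [-0.2 -0.2 -1.3] [ 0.04 -0.1  -0.02]
([-0.0072, -0.0118, 0.0359], [0.0023, -0.0004, 0.0008])
```

Call:
servo_tool(series=[[[-0.006, -0.01, 0.008, 0.0023, 0, 0.001, 0], [-0.006, -0.01, 0.016, 0.0023, 0, 0.001, 0], [-0.006, -0.01, 0.022, 0.0023, 0, 0.001, 0], [-0.006, -0.01, 0.028, 0.0023, 0, 0.001, 0], [-0.006, -0.01, 0.032, 0.0023, 0, 0.001, 0], [-0.006, -0.01, 0.032, 0.0023, 0, 0.001, 0], [-0.006, -0.01, 0.032, 0.0023, 0, 0.001, 0]]])

```text
time_s: 12.2
tool_pos: [0.51, 0.2577, 0.0567]
tool_rot: [-179.9, -0.0, 106.0]
force: [-2.2, -1.2, 5.2]
grip_width: 0.0544
grasp_force: 25.0
```

```bash
python3 - <<'E'
from h import *
o=get_obs();print(o["tool_pos"],o["tool_rot"],o["force"].round(1),o["wrist_torque"].round(2))
d=shot("side");P=d["P"]; print(row([.5105,.2575,.056],up(16)))
m=(np.hypot(P[...,0]-.5105,P[...,1]-.2575)<.045)&(P[...,2]<.12)&(P[...,2]>.075)
f=d["frame"].astype(int); m&=(f.min(-1)>140); print(m.sum(),np.percentile(P[m][:,2],[10,50,90]))
E
```

```text
[0.50996445 0.25770699 0.05666801] [-1.79877301e+02 -4.64257503e-02  1.05993342e+02] [-2.2 -1.2  5.2] [-0.35  0.45 -0.1 ]
([-0.001, 0.0016, 0.0022], [-0.0007, -0.0002, -0.0])
160 [0.09422671 0.09702197 0.09897059]
```

Call:
servo_tool(series=[[[0, 0, 0, 0, 0, 0, 0.7], [0, 0, 0, 0, 0, 0, 0.75], [0, 0, 0, 0, 0, 0, 0.9], [0, 0, 0, 0, 0, 0, 1], [0, 0, 0, 0, 0, 0, 1], [0, 0, 0, 0, 0, 0, 1], [0, 0, 0, 0, 0, 0, 1], [0, 0, 0, 0, 0, 0, 1], [0, 0, 0, 0, 0, 0, 1]]])

```text
time_s: 13.0
tool_pos: [0.5099, 0.2576, 0.0558]
tool_rot: [-179.9, -0.1, 106.0]
force: [0.6, -0.9, 0.6]
grip_width: 0.0868
grasp_force: 0.0
```

Call:
servo_tool(series=[[[0, 0, -0.05, 0, 0, 0, 1], [0, 0, -0.13, 0, 0, 0, 1], [0, 0, -0.22, 0, 0, 0, 1], [0, 0, -0.33, 0, 0, 0, 1], [0, 0, -0.44, 0, 0, 0, 1], [0, 0, -0.55, 0, 0, 0, 1], [0, 0, -0.66, 0, 0, 0, 1], [0, 0, -0.7, 0, 0, 0, 1], [0, 0, -0.7, 0, 0, 0, 1]]])

```text
time_s: 13.75
tool_pos: [0.5121, 0.2586, 0.2698]
tool_rot: [179.7, -0.1, 106.0]
force: [-0.4, 0.4, 0.2]
grip_width: 0.0873
grasp_force: 0.0
```

```bash
python3 - <<'E'
from h import *
o=get_obs();print(o["time_s"],o["tool_pos"],o["force"].round(1),o["grip_width"])
d=shot("side","side5");f=d["frame"][80:320,180:460];P=d["P"]
cv2.imwrite("pics/side5.png",cv2.resize(f,None,fx=2.5,fy=2.5,interpolation=cv2.INTER_CUBIC)[...,::-1])
m=(np.hypot(P[...,0]-.5105,P[...,1]-.2575)<.05)&(P[...,2]<.12)&(P[...,2]>.088)
print(m.sum(),cv2.minEnclosingCircle(P[m][:,:2].astype(np.float32)),np.median(P[m][:,2]))
E
```

```text
13.75 [0.51208442 0.25864473 0.26983567] [-0.4  0.4  0.2] 0.08726917304987364
364 ((0.5106335282325745, 0.25854653120040894), 0.02934642881155014) 0.0971063542329848
```

View pics/side5.png

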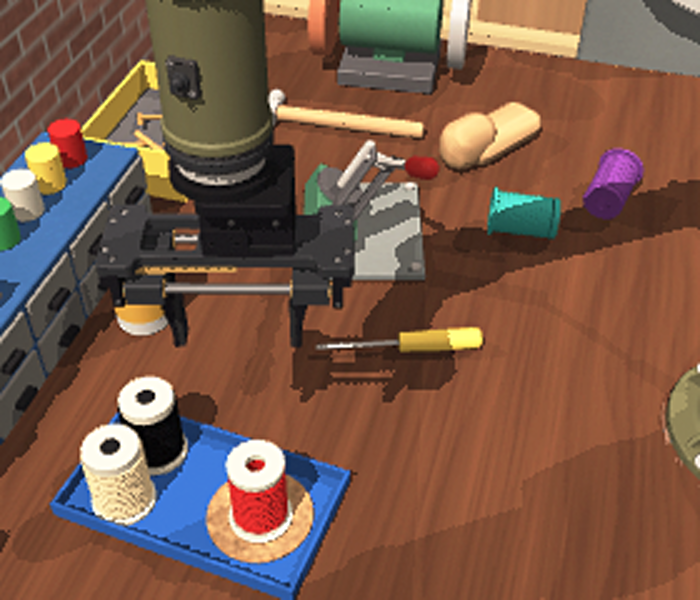

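The picture shows the red spool standing upright, centred on the cork at (258,490). The keeper arm lies open at (400,165), and the other objects are where they were.

```bash
python3 -c "
from h import *
print(env.sign_off())"
```

```text
the job is handed in; nothing more can be done
None
```

The job is handed in at about 14 s of robot time: the keeper arm lies open and the red spool stands upright, about 1 mm off the cork disc's centre, with nothing else seen to have moved.

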